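# Shingle the finish samples in the drying tray

### The job

Lay the three flat wooden sample boards in the drying tray as a shingled row: the longest first, flat on the sloping rest with its lower end caught behind the cleat nearest the rest, then the middle one overlapping it one cleat lower, then the shortest one cleat lower again. Each must lie lengthways up the slope, centred and in line with the tray, its foot down on the tray floor behind its own cleat; let go of them and leave the other things on the bench where they are.

Things in the scene. Friction and masses are not known exactly. Their poses are not given: they have to be found in the camera images.
- tray: shallow plywood tray fixed to the bench, 290 mm (its x) x 160 mm (its y), floor 6 mm thick, rims 8 mm wide, 16 mm high above the bench; origin at the centre of its underside. On its floor, in line and on its centre line, is an insert of a sloping rest and three cleats, clamped anywhere from 18 mm towards -x to 18 mm towards +x of its middle position; it will not move under ordinary forces.
- rest_line (a point): on the tray floor: the line where the rest's face, extended, meets the floor WHEN the insert is in its middle position (axes as the tray's). The face rises towards the tray's +x at 30 degrees from level; plank 48 mm wide, 120 mm long, starting 10 mm up the slope. The longest board's lower edge comes on the true line; how far it has shifted is not reported: see it, or feel for slope and cleat.
- cleat_line (a point): on the tray floor: foot of the first cleat's face that looks to the rest, WHEN the insert is in its middle position (4.1 mm to -x of rest_line; it shifts with the insert). Three cleats cross the tray 28 mm apart towards -x, each 7 mm high, 7 mm thick, 60 mm wide. Middle and short boards' lower edges come 28 and 56 mm to -x of the longest's; each board lies flat on the one before, at 30 degrees.
- long_center (a point): centre (half-way up) of the longest wooden sample board: a plain flat board 150 mm long (its x), 56 mm wide (its y), 14 mm thick (its z), about 650 kg/m3 (mass varies); lies flat on the table at the start. Both ends and both faces are alike.
- middle_center (a point): centre (half-way up) of the middle wooden sample board: a plain flat board 125 mm long (its x), 56 mm wide (its y), 14 mm thick (its z), about 650 kg/m3 (mass varies); lies flat on the table at the start. Both ends and both faces are alike.
- short_center (a point): centre (half-way up) of the shortest wooden sample board: a plain flat board 100 mm long (its x), 56 mm wide (its y), 14 mm thick (its z), about 650 kg/m3 (mass varies); lies flat on the table at the start. Both ends and both faces are alike.
- finish_jar: bystander, to be left alone: screw-top jar of finish, 64 mm across, 75 mm tall; origin at the centre of its underside
- water_bottle: bystander, to be left alone: clear drinks bottle, 64 mm across, 190 mm tall; origin at the centre of its underside
- screwdriver: bystander, to be left alone: screwdriver lying flat, about 200 mm long
- brush: bystander, to be left alone: brush lying flat, about 200 mm long
- mallet: bystander, to be left alone: wooden mallet lying on its side, barrel head 84 mm thick and 120 mm long, 180 mm handle; origin under the head
- bench_plane: bystander, to be left alone: steel bench plane, 220 x 60 mm, about 115 mm tall; origin at the centre of its sole
- ear_defenders: bystander, to be left alone: black ear defenders, about 85 x 120 mm, 110 mm tall; origin under their middle
Mind the look-alikes: they are no part of the job. Leave any blue look-alike of the part that bears long_center alone.

How it is judged:
By the outcome, as a careful person would: the job done as asked, in the order asked, and still so for the second after the job is handed in, with the robot touching nothing.
It also fails if it takes over 67 s, if anything falls off the work surface, if the arm or the gripper's body presses on something with over 40 N, if the wrist force passes 120 N, or if a joint passes its speed limit or range.

### The arm

A 6-joint arm with a two-finger parallel gripper is mounted at the origin on the work surface. World frame = base frame: x ahead of the robot, y to its left, z up, the work surface at z = 0. Lengths are in m, angles in degrees, forces in N, time in s.
With the tool pointing down it reaches from about 0.35 to 0.875 m from the base axis. Payload 4.2 kg.
Tool frame: the origin (TCP) lies midway between the tips of the shut fingers; the grasp point (between the pads) lies 19 mm behind it; z points along the fingers, y is the direction in which the jaws open and shut (so a half turn about z gives the same grasp; the last joint's range is limited). The gripper opens to 87 mm and grips with 3 to 60 N. Pads are 19 mm wide; open, the fingers measure 117 mm over their backs; the gripper's body (75 mm by 190 mm) begins 51 mm behind the grasp point.
Start: joints at [85.462, 22.042, 0.453, 0, -68.411, -14.817], TCP at [0.207, 0.59, 0.223] pointing down, gripper open.
Joint ranges: [-179.83, 179.83], [-69.29, 118.12], [-61.27, 80.66], [-181.25, 117.63], [-171.15, -9.14], [-177.46, 177.46]. Speed limits (degrees/s): [159.86, 159.86, 180, 180, 180, 180].

### API

Orientations are given as a 3x3 rotation matrix whose columns are the frame's x, y, z axes.
In Python, from station import r gives the robot as it stands.
- The arm moves only by the tool carry_out, never from a script. Its argument "steps" is a list of rows, each a list of 2 entries, a list of its own where there are three numbers: the shift along the tool's x, y, z in cm, then the turn about the tool's z in degrees. In form: [[[x, y, z], twist], ...]. A call has 1 to 20 rows; each row is the pose to reach, as a shift and turn from the pose measured when the call began, along the tool's axes at that moment; what a row does not reach only later rows make up. A row lasts 1/10 s, in which the tool goes at most 50 mm and 8.59 degrees, less where a joint would pass 70% of its speed; a pose out of reach is approached as far as the arm can. A call with a gripper value outside its range is refused whole. "gripper" is the gripper's target within -1 to 1 (fully open at 1, half-way at 0, shut at -1), set as the call begins (left out, the last holds). The fingers move at their own pace and stop on an object; the grip force is fixed at half the most. Time passes only in rows, so rows that repeat a pose let the fingers close. It gives the time, the measured TCP pose, the force and the opening at its end, in the units of the state.
- r.sense(): the state, without advancing time (a new reading comes with each control period).
- r.capture(name): name is "scene" or "top" or "wrist"; returns the picture (384x512x3 uint8, red, green, blue); there is no depth.
- r.calibration(name): a dict with "camera_matrix" (3x3 intrinsics, pixels), "world_from_camera" (4x4, takes a point from camera to world coordinates). Camera axes: x right, y up, looking along -z (the intrinsics and any distortion apply to the point x, -y, -z); pixel columns grow to the right and rows downward; lengths in m; the calibration is good to about 2 mm. A picture is of the moment at which its call begins: read the wrist's pose just before it. calibration takes no time and is no camera call; for the wrist camera it gives the pose at the moment of the call.
- r.finish_job(): hands the job in, once; it reports no verdict.
Trained networks look in the newest picture that a camera, given by its name, has taken for a name from the list of things; names that differ only in an ending like _2 or _b are one class to them, and where a whole thing is asked for, a point or a joint stands for the part that bears it (a point fixed in the world has none). Each returns a list of dicts, best first, with "confidence" (0 to 1); they miss things now and then, are a little off and sometimes report something else, mostly with a low value. They report only what shows in the picture. A call takes as long as a camera call. They do not tell look-alikes from the thing itself.
- r.cut_out(camera, target): "pixels" (384x512 bool, what is visible of it).
- r.place_of(camera, target): "centre" ([x, y, z] in m, in world coordinates, good to about 4 mm: a listed point, or the origin of a listed thing).
The state is a dict: "time_s": time; "joints": joint angles; "joint_velocities": joint speeds; "effort": joint torques, N m; "tcp_pos": TCP position; "ee_rot": TCP orientation; "wrist_force": force on the tool from outside, world axes, zero at the start; "moment": the same for the moment, N m; "gripper_width": opening from 0.0 (shut) to 1.0 (fully open).
Only numpy, scipy, OpenCV 4.12 (cv2) and the standard library are available. Lean on these libraries where they do the work, as an engineer would, in place of code of your own. Each camera call takes 0.05 s, during which the arm holds its last target. There are 200 camera calls.

## Working session

There is one attempt and no reset: what is moved stays moved. The work goes in short steps, Python scripts to look and compute and a tool call to move; the robot and the scene stay as the last step left them, time stands still between calls to the robot, and variables do not carry over. Pictures are saved under pics/ and viewed, about 8 in all and at most 12, crops included, and the job is handed in when it is done.

Besides the shell and the picture viewer there is one more tool, called after "Request:" by a JSON object that holds its "op" and its "data", one argument or row to a line. carry_out: Moves the arm, as the interface text tells. Its arguments: {"type":"object","properties":{"steps":{"type":"array","items":{"type":"array"}},"gripper":{"type":"number"}},"required":["steps"]}

```bash
mkdir -p pics; ls; cat > h.py <<'E'
import numpy as np, cv2
from station import r
np.set_printoptions(precision=4,suppress=True)
def save(n,img): cv2.imwrite(f'pics/{n}.png',img[:,:,::-1])
def ray(cam,px,z,cal=None):
    c=cal or r.calibration(cam);K=np.array(c['camera_matrix']);T=np.array(c['world_from_camera'])
    d=np.linalg.solve(K,[px[0],px[1],1.]);d=T[:3,:3]@(d*[1,-1,-1]);o=T[:3,3]
    return o+d*(z-o[2])/d[2]
def proj(cam,p,cal=None):
    c=cal or r.calibration(cam);K=np.array(c['camera_matrix']);T=np.array(c['world_from_camera'])
    q=T[:3,:3].T@(np.array(p)-T[:3,3]);u=K@(q*[1,-1,-1]);return u[:2]/u[2]
E
python3 - <<'E'
from h import *
a=r.capture('top');b=r.capture('scene');save('top',a);save('scene',b)
print(r.calibration('top'));print(r.calibration('scene'))
for n in ['tray','rest_line','cleat_line','long_center','middle_center','short_center','finish_jar','water_bottle','mallet','bench_plane','ear_defenders']:
  for cam in ['top','scene']:
    print(n,cam,[(np.array(d['centre']),round(d['confidence'],2),proj(cam,d['centre'])) for d in r.place_of(cam,n)])
print(r.sense())
E
```

```text
pics
{'camera_matrix': array([[388.6322,   0.    , 261.2705],
       [  0.    , 388.6322, 185.3582],
       [  0.    ,   0.    ,   1.    ]]), 'world_from_camera': array([[-0.0084,  0.9958, -0.0911,  0.3956],
       [-0.9999, -0.0076,  0.0092,  0.0243],
       [ 0.0085,  0.0912,  0.9958,  1.1697],
       [ 0.    ,  0.    ,  0.    ,  1.    ]])}
{'camera_matrix': array([[358.6526,   0.    , 253.3875],
       [  0.    , 358.6526, 191.5413],
       [  0.    ,   0.    ,   1.    ]]), 'world_from_camera': array([[ 0.2216, -0.6505,  0.7264,  1.367 ],
       [ 0.9751,  0.1423, -0.17  , -0.1747],
       [ 0.0072,  0.746 ,  0.6659,  0.8075],
       [ 0.    ,  0.    ,  0.    ,  1.    ]])}
tray top [(array([0.6149, 0.0068, 0.0023]), 0.73, array([263.1483, 148.5349])), (array([0.7583, 0.2633, 0.0007]), 0.19, array([179.3175, 103.1484]))]
tray scene [(array([0.6124, 0.0072, 0.0005]), 0.76, array([254.807 , 218.9311]))]
rest_line top [(array([0.5941, 0.0094, 0.0038]), 0.86, array([262.3584, 155.2159])), (array([0.4604, 0.319 , 0.0047]), 0.35, array([159.3244, 200.0363]))]
rest_line scene [(array([0.5
[... 2083 characters left out ...]
 0.0054, 0.0027]), 0.52, array([263.607 , 148.1505]))]
ear_defenders scene [(array([0.7586, 0.2627, 0.0007]), 0.58, array([350.7363, 240.515 ]))]
{'time_s': 1.2, 'joints': array([ 85.4633,  22.0423,   0.4521,   0.    , -68.4115, -14.8155]), 'joint_velocities': array([ 0.0137, -0.0079,  0.0587, -0.0551, -0.0546, -0.0361]), 'effort': array([ -0.0005, -39.0484,  18.7621,   4.2244,   0.0155,  -0.    ]), 'tcp_pos': array([0.2071, 0.5897, 0.2225]), 'ee_rot': array([[ 0.9435, -0.3314, -0.    ],
       [-0.3314, -0.9435, -0.    ],
       [ 0.    ,  0.    , -1.    ]]), 'wrist_force': array([-0.7128,  0.3204, -0.0117]), 'moment': array([ 0.0471,  0.0272, -0.0169]), 'gripper_width': 0.9980960812154529}
```

View pics/top.png

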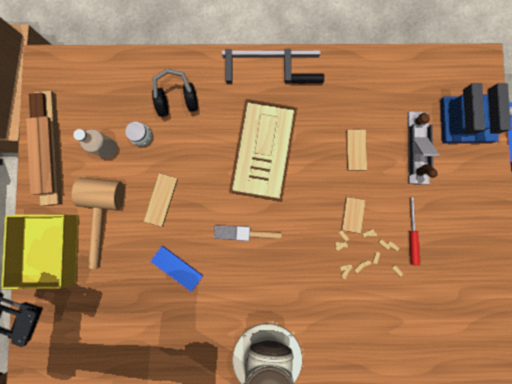

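View pics/scene.png

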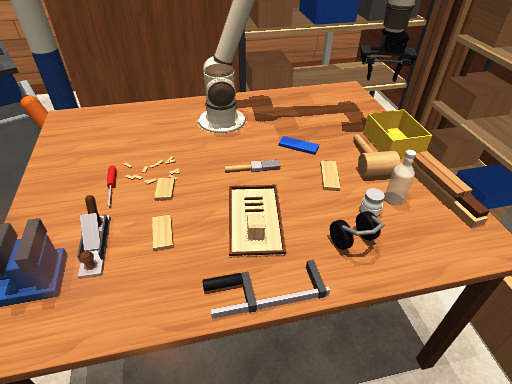

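The top view shows two candidates for the long board: natural wood at (160,200) and blue at (177,268). The wooden one fits, since the blue one is the look-alike to leave alone. The middle board is at (357,150), the short one at (354,215) and the tray at (264,149). Next I'll measure outlines and check an enlarged crop.

```bash
python3 - <<'E'
from h import *
a=r.capture('top');cal=r.calibration('top')
for n,z in [('long_center',.014),('middle_center',.014),('short_center',.014),('tray',.016)]:
  for d in r.cut_out('top',n):
    m=d['pixels'].astype(np.uint8)
    ys,xs=np.nonzero(m)
    P=np.array([ray('top',(x,y),z,cal)[:2] for x,y in zip(xs,ys)],np.float32)
    (c,s,ang)=cv2.minAreaRect(P*1000)
    w,V=np.linalg.eigh(np.cov(P.T));v=V[:,1]
    print(n,round(d['confidence'],2),'rect',np.round(c,1),np.round(s,1),round(ang,1),'mean',P.mean(0),'LW',np.sqrt(12*w)*1000,'yaw',np.degrees(np.arctan2(v[1],v[0])),a[m>0].mean(0))
def crop(cx,cy,w,h,k): return cv2.resize(a[cy-h//2:cy+h//2,cx-w//2:cx+w//2],None,fx=k,fy=k,interpolation=cv2.INTER_CUBIC)
L=crop(264,150,80,120,5);R=np.vstack([crop(166,230,100,120,3)[:300],crop(357,182,100,120,3)[:300]])
save('crop',np.hstack([L,R]))
E
```

```text
long_center 0.93 rect [260.5 262.7] [150.8  59.6] 53.4 mean [0.2597 0.2627] LW [ 57.1907 149.7197] yaw 53.378601327838076 [ 60.8055 105.3089 203.7517]
long_center 0.68 rect [461.3 312.7] [ 58.2 151.4] 73.3 mean [0.4608 0.3129] LW [ 57.038 149.173] yaw 162.49049300190617 [211.9835 175.6842 122.4537]
long_center 0.44 rect [610.    5.8] [163.4 293.3] 80.0 mean [0.6089 0.0064] LW [161.5129 291.8639] yaw 170.37594143590516 [195.9333 182.2801 133.4584]
middle_center 0.6 rect [ 608.1 -274.7] [ 57.4 126.1] 88.4 mean [ 0.6073 -0.274 ] LW [ 57.6424 126.7963] yaw -179.82818565961105 [210.3538 174.5082 121.4115]
short_center 0.6 rect [ 410.6 -259.2] [56.9 97.3] 80.0 mean [ 0.4103 -0.2591] LW [55.6533 97.4658] yaw 170.74614398373504 [215.0179 175.0668 122.0603]
tray 0.94 rect [610.    5.6] [165.8 293.2] 80.2 mean [0.6092 0.0061] LW [160.6026 291.9716] yaw 169.95676238812723 [196.4119 182.9252 133.9743]
tray 0.46 rect [634.6 510.1] [143.   70.7] 61.0 mean [0.6333 0.5061] LW [ 62.571  125.5141] yaw 63.63652741661342 [140.9732 126.3817 112.2433]
tray 0.26 rect [461.8 312. ] [ 60.6 152.3] 73.7 mean [0.4614 0.3122] LW [ 59.1911 152.166 ] yaw 163.594532918784 [209.8408 173.2686 120.5947]
```

View pics/crop.png

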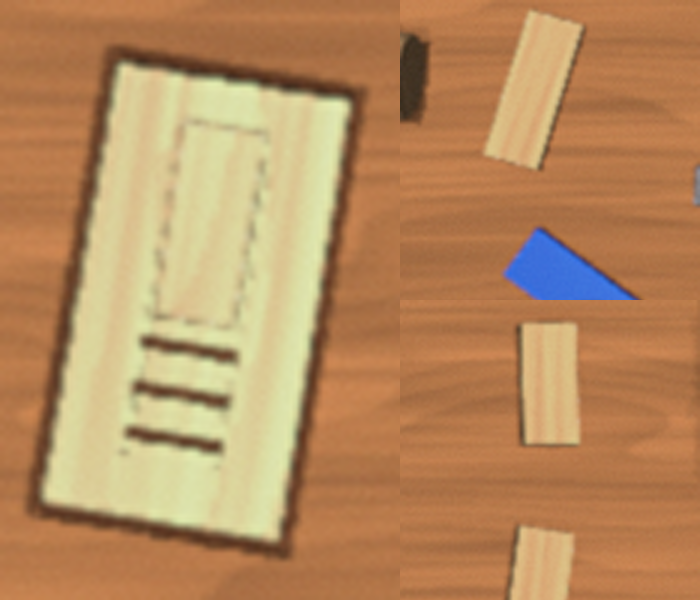

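The crop confirms that the upper-right natural-wood board is the long one and that the blue board is separate. In the tray crop, the three dark bars at y 348–440 are the cleats and the plank sits above them. The tray's +x points up the image, yaw about -10°. I'll take a close wrist view of the insert next.

```bash
cat >> h.py <<'E'
def go(p,yaw):
    s=r.sense();R=np.array(s['ee_rot']);d=R.T@(np.array(p)-s['tcp_pos'])
    cur=np.degrees(np.arctan2(R[1,0],R[0,0]));print('shift cm',np.round(d*100,2),'twist',round((cur-yaw+180)%360-180,2),'rows',np.linalg.norm(d)/.05, 't',s['time_s'])
def st():
    s=r.sense();R=np.array(s['ee_rot']);print('t',s['time_s'],'tcp',s['tcp_pos'],'yaw',np.degrees(np.arctan2(R[1,0],R[0,0])),'z',R[:,2],'F',s['wrist_force'],'w',s['gripper_width']);return s
E
python3 - <<'E'
from h import *
s=st();c=r.calibration('wrist');T=np.array(c['world_from_camera']);R=np.array(s['ee_rot'])
print(c['camera_matrix'],'cam in tool',R.T@(T[:3,3]-s['tcp_pos']),'look',R.T@-T[:3,2])
go([.52,.02,.22],-10)
E
```

```text
t 1.45 tcp [0.2071 0.5897 0.2225] yaw -19.352597998357172 z [-0. -0. -1.] F [0.0223 0.3615 0.1182] w 1.0025292368271708
[[312.7797   0.     254.6375]
 [  0.     312.7797 195.1543]
 [  0.       0.       1.    ]] cam in tool [ 0.0703  0.0009 -0.1621] look [-0.2545 -0.0002  0.9671]
shift cm [48.4  43.38  0.25] twist -9.35 rows 12.999511606765365 t 1.45
```

```bash
python3 -c "
from h import *
go([.57,.015,.22],-10)"
```

```text
shift cm [53.29 42.19  0.25] twist -9.35 rows 13.593863093188615 t 1.45
```

Request:
{"op": "carry_out", "data": {
  "steps": [
    [[53.3,42.2,0.2],-9.35],
    [[53.3,42.2,0.2],-9.35],
    [[53.3,42.2,0.2],-9.35],
    [[53.3,42.2,0.2],-9.35],
    [[53.3,42.2,0.2],-9.35],
    [[53.3,42.2,0.2],-9.35],
    [[53.3,42.2,0.2],-9.35],
    [[53.3,42.2,0.2],-9.35],
    [[53.3,42.2,0.2],-9.35],
    [[53.3,42.2,0.2],-9.35],
    [[53.3,42.2,0.2],-9.35],
    [[53.3,42.2,0.2],-9.35],
    [[53.3,42.2,0.2],-9.35],
    [[53.3,42.2,0.2],-9.35],
    [[53.3,42.2,0.2],-9.35],
    [[53.3,42.2,0.2],-9.35],
    [[53.3,42.2,0.2],-9.35]
  ],
  "gripper": 1
}}

```text
time_s: 3.15
tcp_pos: [0.5696, 0.0156, 0.2206]
ee_rot: [[0.985, -0.173, -0.0], [-0.173, -0.985, 0.0], [-0.0, -0.0, -1.0]]
wrist_force: [-0.0, -0.2, 0.1]
gripper_width: 1.002
```

```bash
python3 - <<'E'
from h import *
s=st();cal=r.calibration('wrist');a=r.capture('wrist');np.savez('w1.npz',a=a,K=cal['camera_matrix'],T=cal['world_from_camera'])
# overlay model: tray centre/yaw guess, shift 0
o=np.array([.61,.006,0]);y=np.radians(-9.8);ex=np.array([np.cos(y),np.sin(y),0]);ey=np.array([-np.sin(y),np.cos(y),0]);ez=np.array([0,0,1.])
for n in ['rest_line','cleat_line','tray']:print(n,[(np.array(d['centre']),d['confidence']) for d in r.place_of('wrist',n)], [(np.array(d['centre']),d['confidence']) for d in r.place_of('top',n)][:1])
m=r.cut_out('wrist','tray');print([d['confidence'] for d in m])
if m: np.save('m1.npy',m[0]['pixels'])
save('w1',cv2.resize(a,(768,576),interpolation=cv2.INTER_CUBIC))
E
```

```text
t 3.15 tcp [0.5696 0.0156 0.2206] yaw -9.954390647431342 z [-0.0002  0.0002 -1.    ] F [-0.0344 -0.1899  0.0711] w 1.0022931526930308
rest_line [(array([0.5915, 0.011 , 0.0098]), 0.91), (array([ 0.6051, -0.2815,  0.0068]), 0.34)] [(array([0.5931, 0.0086, 0.0075]), 0.83)]
cleat_line [(array([0.5894, 0.0058, 0.007 ]), 0.75)] [(array([0.5837, 0.0092, 0.0094]), 0.68)]
tray [(array([ 0.6116,  0.0069, -0.0005]), 0.68)] [(array([0.6121, 0.0054, 0.0005]), 0.61)]
[]
```

View pics/w1.png

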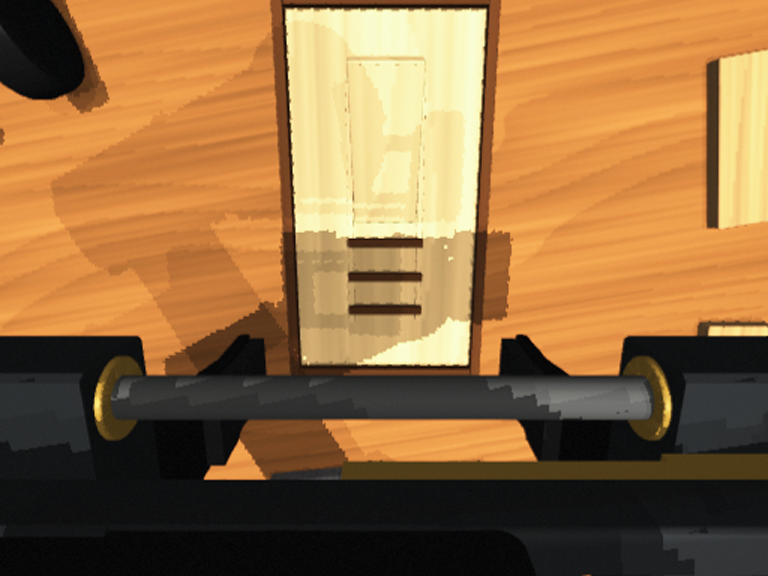

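```bash
python3 - <<'E'
from h import *
D=np.load('w1.npz');a=D['a'];cal=dict(camera_matrix=D['K'],world_from_camera=D['T'])
g=a.astype(float).sum(2)
for cols in [range(236,248),range(250,262),range(266,278)]:
    p=g[150:215,list(cols)].mean(1);print(cols[0],np.round(p).astype(int))
for rows in [range(161,163),range(183,185),range(205,207)]:
    p=g[list(rows)].mean(0);print(rows[0],np.round(p[226:290]).astype(int))
    # tray inner rim
    print(np.round(p[185:205]).astype(int),np.round(p[308:332]).astype(int))
print('y col220,280',np.round(g[0:12,220:225].mean(1)),np.round(g[236:254,220:225].mean(1)),np.round(g[236:254,290:295].mean(1)),np.round(g[0:12,300:305].mean(1)))
print('plank top end',np.round(g[30:50,240:275].mean(1)))
for px in [(232.5,158.9),(281,158.9)]:print(ray('wrist',px,.006,cal))
E
```

```text
236 [685 685 686 686 686 685 682 643 414  96 135 136 134 125 164 303 412 412
 413 413 413 412 413 413 412 410 407 413 412 397 325 194  84 115 117 117
 118 210 360 414 415 414 411 406 408 410 410 410 410 411 411 394 308 145
  77 113 115 116 117 210 356 410 414 414 415]
250 [697 697 697 696 697 696 690 637 406  96 135 137 136 131 172 319 434 433
 434 434 434 433 433 433 433 434 433 434 434 419 347 202  84 115 117 119
 118 219 375 434 435 434 435 435 434 435 434 435 434 435 434 412 311 149
  80 113 117 119 118 221 376 436 437 436 436]
266 [698 705 704 705 700 673 615 520 331  95 137 140 141 142 194 368 501 501
 502 503 503 502 499 496 492 500 504 504 506 491 413 247  88 131 130 133
 138 258 443 511 510 502 497 498 499 505 508 508 505 501 501 480 387 182
  85 128 132 134 135 254 430 499 513 516 515]
161 [486 491 502 508 469 288 160 134 131 134 132 134 138 139 136 138 132 132
 134 133 136 135 136 133 138 136 134 132 136 136 137 136 138 140 138 138
 138 138 138 140 136 141 138 140 142 142 141 142 139 140 140 141 140 139
 144 164 468 494 502 507 508 513 512 498]
[468 468 352 256 160 132 129
[... 836 characters left out ...]
 484 473 473 478 482 484 482]
[256 258 260 258 256 256 186 125 117 122 122 123 109  60 316 396 410 410
 416 419] [524 526 529 528 492 356 123  72 132 140 140 145 142 156 252 266 266 270
 266 268 266 266 269 266]
y col220,280 [237. 231. 178.  63.  60. 198. 444. 628. 696. 696. 696. 695.] [473. 475. 474. 474. 461. 419. 338. 162.  61.  78. 111. 128. 126. 125.
 106. 113. 134. 136.] [688. 687. 687. 688. 688. 678. 620. 400.  66.  88. 170. 236. 228. 203.
 136. 102. 117. 123.] [227. 225. 180.  70.  61. 181. 441. 624. 677. 677. 677. 677.]
plank top end [705. 705. 705. 705. 705. 703. 688. 634. 571. 573. 639. 702. 671. 660.
 678. 677. 676. 676. 677. 677.]
[0.5901 0.0382 0.006 ]
[ 0.58   -0.0196  0.006 ]
```

```bash
python3 - <<'E'
from h import *
D=np.load('w1.npz');cal=dict(camera_matrix=D['K'],world_from_camera=D['T'])
y=np.radians(-9.8);R=np.array([[np.cos(y),-np.sin(y)],[np.sin(y),np.cos(y)]]);o=np.array([.61,.006])
f=lambda n,u,v,z:print(n,1000*(R.T@(ray('wrist',(u+.0,v+.0),z,cal)[:2]-o)))
for i,(t,b,l,rr) in enumerate([(157.9,164.9,231.2,281.7),(181,187.4,231.6,281.1),(202.9,209.5,231.8,280.4)]):
  for u in (l,rr):
    f(f'bar{i} up z6',u,t,.006);f('   up z13',u,t,.013);f('   low z13',u,b,.013)
f('rimL161',187.8,161,.016);f('rimR161',324.3,161,.016);f('rimL205',190.9,205,.016);f('rimR205',321.7,205,.016)
f('inner top end z6',221,5.9,.006);f('inner top z6',302,5.9,.006);f('top rim inner z16',221,2.5,.016)
f('bottom end z16 L',222,243,.016);f('bottom R',292,243,.016);f('bot z6',222,243,.006)
f('plank top z71L',232,38.5,.071);f('plank top z71R',282,38.5,.071)
E
```

```text
bar0 up z6 [-23.8721  29.8585]
   up z13 [-22.895  29.328]
   low z13 [-31.2592  29.5087]
bar0 up z6 [-24.0235 -31.1153]
   up z13 [-23.0435 -30.5126]
   low z13 [-31.4082 -30.6757]
bar1 up z6 [-52.3746  29.9819]
   up z13 [-50.8677  29.4492]
   low z13 [-58.8086  29.6182]
bar1 up z6 [-52.5245 -30.9329]
   up z13 [-51.0148 -30.3336]
   low z13 [-58.9561 -30.4846]
bar2 up z6 [-80.426   30.3281]
   up z13 [-78.3978  29.7889]
   low z13 [-86.8959  29.9683]
bar2 up z6 [-80.5746 -30.5889]
   up z13 [-78.5437 -29.996 ]
   low z13 [-87.0421 -30.1528]
rimL161 [-26.0117  80.3237]
rimR161 [-26.4106 -80.5181]
rimL205 [-80.0785  79.612 ]
rimR205 [-80.4682 -80.2691]
inner top end z6 [139.8537  37.279 ]
inner top z6 [139.6267 -49.7265]
top rim inner z16 [140.0661  36.2297]
bottom end z16 L [-130.2167   43.0498]
bottom R [-130.4287  -45.3651]
bot z6 [-134.5511   44.188 ]
plank top z71L [94.1774 21.8505]
plank top z71R [ 94.0597 -23.6661]
```

```bash
python3 -c "
from h import *
go([.40,.335,.20],-17)"
```

```text
shift cm [-22.27 -28.54   2.07] twist 7.04 rows 7.252679198859752 t 3.55
```

Request:
{"op": "carry_out", "data": {
  "steps": [
    [[-22.3,-28.5,2],7],
    [[-22.3,-28.5,2],7],
    [[-22.3,-28.5,2],7],
    [[-22.3,-28.5,2],7],
    [[-22.3,-28.5,2],7],
    [[-22.3,-28.5,2],7],
    [[-22.3,-28.5,2],7],
    [[-22.3,-28.5,2],7],
    [[-22.3,-28.5,2],7],
    [[-22.3,-28.5,2],7]
  ]
}}

```text
time_s: 4.55
tcp_pos: [0.3996, 0.3343, 0.2007]
ee_rot: [[0.957, -0.291, 0.0], [-0.291, -0.957, -0.0], [0.0, 0.0, -1.0]]
wrist_force: [-0.3, -0.2, 0.4]
gripper_width: 0.998
```

```bash
cat >> h.py <<'E'
def board(n,z=.014):
    st();cal=r.calibration('wrist');a=r.capture('wrist');save('wb_'+n,a)
    for d in r.cut_out('wrist',n):
        m=d['pixels'].astype(np.uint8);c=max(cv2.findContours(m,0,cv2.CHAIN_APPROX_NONE)[0],key=len)[:,0]
        P=np.array([ray('wrist',q,z,cal)[:2] for q in c],np.float32)
        (ce,s,ang)=cv2.minAreaRect(P*1000);ys,xs=np.nonzero(m)
        print(n,round(d['confidence'],2),np.round(ce,1),np.round(s,1),round(ang,2),'bbox',xs.min(),xs.max(),ys.min(),ys.max(),a[m>0].mean(0))
    print([(np.array(d['centre']),d['confidence']) for d in r.place_of('wrist',n)])
E
python3 -c "
from h import *
board('long_center')"
```

```text
t 4.55 tcp [0.3996 0.3343 0.2007] yaw -16.93875082038221 z [ 0.0001 -0.0004 -1.    ] F [-0.2838 -0.2312  0.3842] w 0.998300995263701
long_center 0.64 [311.2 293.6] [59.1 32. ] 73.06 bbox 283 349 224 289 [ 42.8216 107.4554 209.7108]
long_center 0.6 [611.4 489.6] [91.5 41.9] 73.07 bbox 0 89 0 46 [134.4509 113.7331  90.6183]
long_center 0.56 [463.9 312.6] [ 57.2 149.5] 74.16 bbox 228 282 40 183 [244.4776 222.7447 149.5451]
[(array([0.4663, 0.3177, 0.0111]), 0.81)]
```

```bash
python3 -c "
from h import *
go([.463,.3127,.002],-16.5)"
```

```text
shift cm [ 6.6   0.15 19.88] twist -0.57 rows 4.190118577128965 t 4.7
```

Request:
{"op": "carry_out", "data": {
  "steps": [
    [[6.6,0.15,12],-0.5],
    [[6.6,0.15,14],-0.5],
    [[6.6,0.15,14],-0.5],
    [[6.6,0.15,17],-0.5],
    [[6.6,0.15,19],-0.5],
    [[6.6,0.15,19.8],-0.5],
    [[6.6,0.15,19.85],-0.5],
    [[6.6,0.15,19.85],-0.5]
  ]
}}

```text
time_s: 5.5
tcp_pos: [0.4638, 0.3128, 0.0032]
ee_rot: [[0.958, -0.286, 0.002], [-0.286, -0.958, 0.001], [0.001, -0.002, -1.0]]
wrist_force: [-0.6, -0.3, 0.8]
gripper_width: 1.003
```

Request:
{"op": "carry_out", "data": {
  "steps": [
    [[0,0,0],0],
    [[0,0,0],0],
    [[0,0,0],0],
    [[0,0,0],0],
    [[0,0,0],0],
    [[0,0,0],0],
    [[0,0,0],0]
  ],
  "gripper": -1
}}

```text
time_s: 6.2
tcp_pos: [0.4638, 0.3129, 0.0034]
ee_rot: [[0.958, -0.286, 0.002], [-0.286, -0.958, 0.002], [0.001, -0.002, -1.0]]
wrist_force: [-1.5, -0.0, 1.0]
gripper_width: 0.643
```

```bash
cat >> h.py <<'E'
L=np.array([.5902,.0090]);ex=np.array([.9851,-.1719]);ey=np.array([.1719,.9851])
def tray(x,y,z): return [*(L+ex*x/1000+ey*y/1000),z/1000]
E
python3 -c "
from h import *
go(tray(66,0,110),-9.9)"
```

```text
shift cm [ 27.36  24.73 -10.68] twist -6.7 rows 7.678476760427378 t 6.2
```

Request:
{"op": "carry_out", "data": {
  "steps": [
    [[0,0,-5],0],
    [[0,0,-10],0],
    [[27.4,24.7,-10.7],-6.7],
    [[27.4,24.7,-10.7],-6.7],
    [[27.4,24.7,-10.7],-6.7],
    [[27.4,24.7,-10.7],-6.7],
    [[27.4,24.7,-10.7],-6.7],
    [[27.4,24.7,-10.7],-6.7],
    [[27.4,24.7,-10.7],-6.7],
    [[27.4,24.7,-10.7],-6.7],
    [[27.4,24.7,-10.7],-6.7],
    [[27.4,24.7,-10.7],-6.7],
    [[27.4,24.7,-10.7],-6.7]
  ]
}}

```text
time_s: 7.5
tcp_pos: [0.6549, -0.001, 0.11]
ee_rot: [[0.985, -0.171, 0.001], [-0.171, -0.985, 0.002], [0.001, -0.002, -1.0]]
wrist_force: [0.8, -1.2, -0.6]
gripper_width: 0.639
```

```bash
python3 -c "
from h import *
s=st();go(tray(66,0,55),-9.9);save('t',r.capture('scene')[150:300,190:330]);a=r.capture('wrist')
b=cv2.resize(r.capture('scene')[150:290,190:330],(560,560));save('l1',b)"
```

```text
t 7.5 tcp [ 0.6549 -0.001   0.11  ] yaw -9.817560257571797 z [ 0.0008  0.0017 -1.    ] F [ 0.7633 -1.1901 -0.5507] w 0.6392746588935218
shift cm [0.05 0.14 5.5 ] twist 0.08 rows 1.1001611626551273 t 7.5
```

View pics/l1.png

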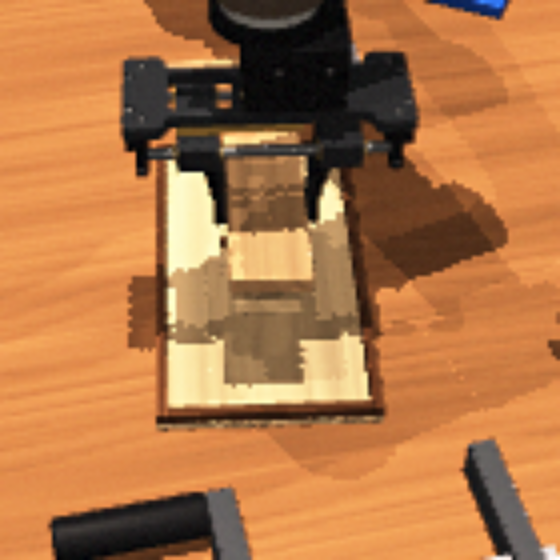

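The board is held level over the tray and in line with it. I'm lowering it so the rest tips it.

Request:
{"op": "carry_out", "data": {
  "steps": [
    [[0.05,0.14,2],0],
    [[0.05,0.14,3.5],0],
    [[0.05,0.14,4],0],
    [[0.05,0.14,4.5],0],
    [[0.05,0.14,5],0],
    [[0.05,0.14,5],0]
  ]
}}

```text
time_s: 8.25
tcp_pos: [0.6552, -0.0014, 0.0612]
ee_rot: [[0.986, -0.169, 0.002], [-0.169, -0.986, 0.002], [0.001, -0.002, -1.0]]
wrist_force: [-3.8, 2.1, 4.2]
gripper_width: 0.639
```

```bash
python3 -c "
from h import *
s=st();go(tray(66,0,50),-9.9)
b=cv2.resize(r.capture('scene')[150:290,190:330],(560,560));save('l2',b)"
```

```text
t 8.25 tcp [ 0.6552 -0.0014  0.0612] yaw -9.722421984554073 z [ 0.0015  0.0019 -1.    ] F [-3.7939  2.1379  4.2298] w 0.6385810819439238
shift cm [0.01 0.09 1.12] twist 0.18 rows 0.22568620918808818 t 8.25
```

View pics/l2.png

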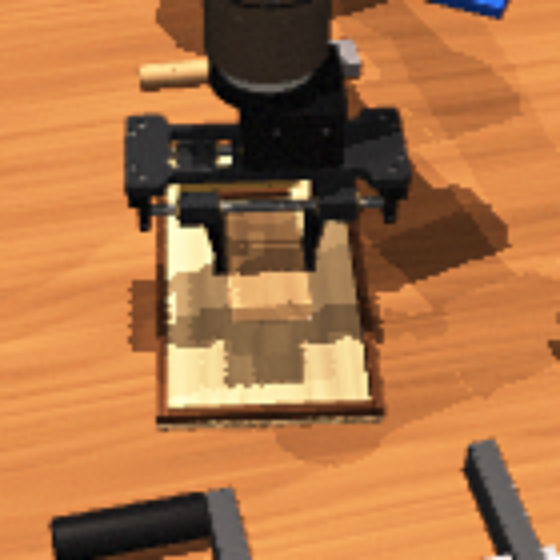

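Request:
{"op": "carry_out", "data": {
  "steps": [
    [[0,0.1,0.5],0.1],
    [[0,0.1,0.9],0.1],
    [[0,0.1,1.2],0.1],
    [[0,0.1,1.3],0.1],
    [[0,0.1,1.3],0.1]
  ]
}}

```text
time_s: 8.8
tcp_pos: [0.6574, -0.0022, 0.0495]
ee_rot: [[0.985, -0.17, 0.007], [-0.17, -0.985, 0.002], [0.006, -0.003, -1.0]]
wrist_force: [-0.6, 1.6, 4.5]
gripper_width: 0.644
```

Request:
{"op": "carry_out", "data": {
  "steps": [
    [[-0.2,0.0,0.12],0],
    [[-0.4,0.0,0.23],0],
    [[-0.5,0.0,0.29],0],
    [[-0.5,0.0,0.29],0]
  ]
}}

```text
time_s: 9.2
tcp_pos: [0.6524, -0.0015, 0.0466]
ee_rot: [[0.985, -0.17, 0.007], [-0.17, -0.985, 0.002], [0.006, -0.003, -1.0]]
wrist_force: [0.3, 0.2, 4.8]
gripper_width: 0.641
```

```bash
cat >> h.py <<'E'
def intray():
    s=st();d=np.array(s['tcp_pos'][:2])-L;print('tray xyz mm',ex@d*1000,ey@d*1000,s['tcp_pos'][2]*1000,'F tray',ex@s['wrist_force'][:2],ey@s['wrist_force'][:2],s['wrist_force'][2])
E
python3 -c "
from h import *
intray()"
```

```text
t 9.2 tcp [ 0.6524 -0.0015  0.0466] yaw -9.78262168586337 z [ 0.0069  0.002  -1.    ] F [0.3153 0.1997 4.7804] w 0.6409332470162284
tray xyz mm 63.11633816385346 0.3492750571702204 46.62782440161021 F tray 0.27630577429445397 0.2509097408669337 4.780442378633678
```

Request:
{"op": "carry_out", "data": {
  "steps": [
    [[-0.15,0.03,0.1],0],
    [[-0.3,0.03,0.18],0],
    [[-0.3,0.03,0.18],0]
  ]
}}

```text
time_s: 9.5
tcp_pos: [0.6499, -0.0014, 0.0451]
ee_rot: [[0.985, -0.17, 0.008], [-0.17, -0.985, 0.002], [0.008, -0.003, -1.0]]
wrist_force: [1.0, -0.2, 5.0]
gripper_width: 0.643
```

```bash
python3 -c "
from h import *
intray()
b=r.capture('wrist');save('l3',b)"
```

```text
t 9.5 tcp [ 0.6499 -0.0014  0.0451] yaw -9.778926361207276 z [ 0.0082  0.002  -1.    ] F [ 1.0169 -0.2244  4.9534] w 0.6425909312138597
tray xyz mm 60.56182033987628 0.0052902317015096016 45.065636523742235 F tray 1.0402967247849526 -0.046302292334326006 4.95344117342443
```

Request:
{"op": "carry_out", "data": {
  "steps": [
    [[-0.15,0,0.09],0],
    [[-0.25,0,0.15],0],
    [[-0.25,0,0.15],0]
  ]
}}

```text
time_s: 9.85
tcp_pos: [0.6498, -0.0013, 0.045]
ee_rot: [[0.985, -0.169, 0.014], [-0.169, -0.986, 0.002], [0.013, -0.004, -1.0]]
wrist_force: [2.7, -3.1, 6.7]
gripper_width: 0.645
```

```bash
python3 -c "
from h import *
intray()
b=r.capture('wrist');save('l3',cv2.resize(b,(768,576)))"
```

```text
t 9.85 tcp [ 0.6498 -0.0013  0.045 ] yaw -9.741382705866021 z [ 0.0136  0.0016 -0.9999] F [ 2.6744 -3.1453  6.6594] w 0.6445237799967726
tray xyz mm 60.50158956437796 0.07130980156647912 44.97820118387363 F tray 3.175257914384874 -2.638724516655674 6.659369681165498
```

View pics/l3.png

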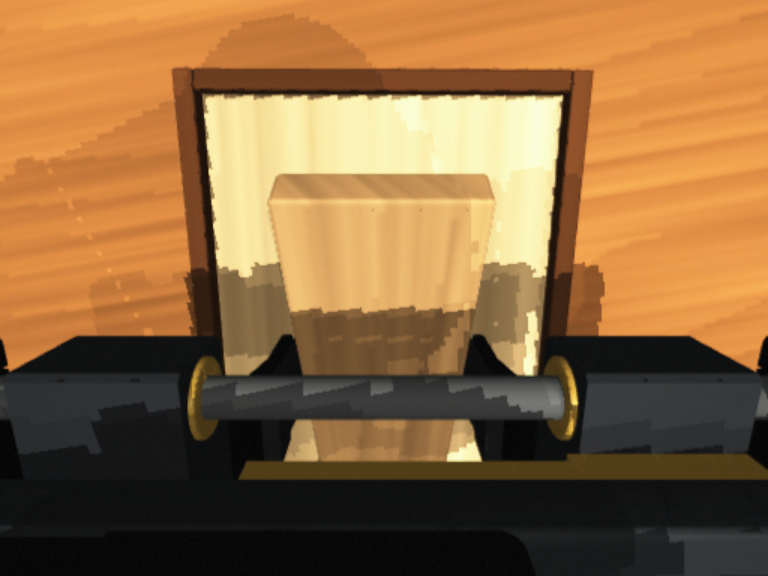

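Request:
{"op": "carry_out", "data": {
  "steps": [
    [[0,0,0],0],
    [[0,0,0],0],
    [[0,0,0],0],
    [[0,0,0],0],
    [[0,0,-3],0],
    [[0,0,-8],0],
    [[0,0,-13],0],
    [[0,0,-17],0],
    [[0,0,-17],0]
  ],
  "gripper": 1
}}

```text
time_s: 10.8
tcp_pos: [0.6508, -0.0014, 0.2227]
ee_rot: [[0.985, -0.168, 0.027], [-0.168, -0.986, 0.003], [0.026, -0.008, -1.0]]
wrist_force: [-0.0, -0.0, 0.7]
gripper_width: 1.001
```

```bash
python3 -c "
from h import *
intray();go([.54,-.265,.2],-1)
b=r.capture('wrist');save('l4',cv2.resize(b,(640,480)))
c=r.calibration('wrist')
print([(np.array(d['centre'])) for d in r.place_of('wrist','long_center')])
# predicted pose check
for s,n in [(150,14),(150,0)]:
  for w in (28,-28):
    p=np.array(tray(s*.866-n*.5,w,6+s*.5+n*.866));print(s,n,w,proj('wrist',p,c)*1.25)
"
```

```text
t 10.8 tcp [ 0.6508 -0.0014  0.2227] yaw -9.69303448603614 z [ 0.0273  0.003  -0.9996] F [-0.0136 -0.0449  0.696 ] w 1.0008512573430441
tray xyz mm 61.48861494066613 0.20873882703920343 222.67215974144827 F tray -0.005664280794205159 -0.046583697574525455 0.6959512064525328
shift cm [-6.54 27.87  1.89] twist -8.69 rows 5.737474606575336 t 10.8
[array([ 0.6541, -0.0001,  0.0565])]
150 14 28 [279.4968 154.1143]
150 14 -28 [357.2344 154.3747]
150 0 28 [280.9838 144.2989]
150 0 -28 [356.0213 144.5392]
```

View pics/l4.png

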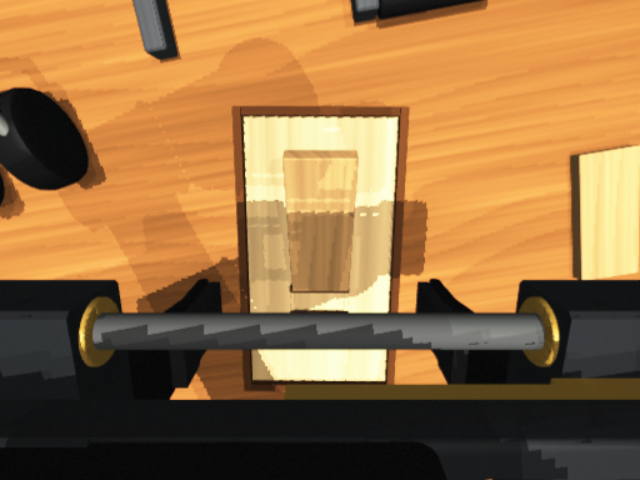

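```bash
python3 -c "
from h import *
c=r.calibration('wrist');a=r.capture('wrist').astype(float).sum(2)
for s,n in [(150,14),(0,14),(75,14)]:
  for w in (28,-28):
    p=np.array(tray(s*.866-n*.5,w,6+s*.5+n*.866));print(s,n,w,proj('wrist',p,c))
print('floor cleat2 face',proj('wrist',tray(-32.1,0,6),c),'cleat1 top back',proj('wrist',tray(-11.1,0,13),c))
print(np.round(a[115:135,245:265].mean(1)));print(np.round(a[226:250,245:265].mean(1)))
for row in (145,190,225):print(row,np.round(a[row-1:row+2,220:245].mean(0)),np.round(a[row-1:row+2,272:297].mean(0)))
"
```

```text
150 14 28 [222.5682 120.9298]
150 14 -28 [285.5805 121.1129]
0 14 28 [231.3384 229.5575]
0 14 -28 [277.1864 229.7637]
75 14 28 [227.6444 183.8042]
75 14 -28 [280.7214 184.0073]
floor cleat2 face [254.2686 244.8982] cleat1 top back [254.2737 231.3443]
[440. 444. 449. 453. 460. 491. 560. 585. 549. 549. 549. 547. 546. 548.
 551. 552. 552. 555. 558. 558.]
[342. 342. 342. 307. 206. 346. 537. 536. 536. 537. 537. 561. 581. 596.
 624. 638. 666. 680. 674. 598.  73. 152. 254. 233.]
145 [633. 637. 647. 653. 655. 657. 557. 571. 574. 575. 576. 569. 563. 558.
 549. 540. 529. 524. 520. 512. 511. 519. 529. 540. 550.] [619. 601. 580. 589. 615. 624. 631. 623. 613. 572. 553. 549. 540. 646.
 664. 673. 672. 670. 666. 658. 654. 652. 651. 648. 655.]
190 [493. 495. 505. 517. 523. 486. 468. 473. 476. 392. 401. 430. 420. 380.
 382. 381. 370. 373. 386. 387. 359. 352. 351. 357. 361.] [349. 374. 394. 390. 384. 371. 365. 367. 379. 389. 516. 537. 546. 560.
 562. 543. 519. 505. 495. 492. 490. 486. 491. 496. 505.]
225 [490. 492. 497. 505. 507. 516. 525. 535. 541. 524. 451. 253. 213. 377.
 397. 399. 386. 384. 379. 376. 385. 378. 375. 375. 372.] [374. 407. 422. 417. 424. 423. 378. 516. 528. 537. 542. 549. 560. 561.
 543. 518. 506. 499. 499. 491. 488. 492. 535. 546. 552.]
```

Long board check: its foot edge is at row 230 (predicted 229.7), its top edge at row 121 (predicted 121), and it is parallel to the tray within about 1 mm. It is seated, so on to the middle board.

Request:
{"op": "carry_out", "data": {
  "steps": [
    [[-6.5,27.9,1.9],-8.5],
    [[-6.5,27.9,1.9],-8.5],
    [[-6.5,27.9,1.9],-8.5],
    [[-6.5,27.9,1.9],-8.5],
    [[-6.5,27.9,1.9],-8.5],
    [[-6.5,27.9,1.9],-8.5],
    [[-6.5,27.9,1.9],-8.5],
    [[-6.5,27.9,1.9],-8.5],
    [[-6.5,27.9,1.9],-8.5]
  ]
}}

```text
time_s: 11.85
tcp_pos: [0.5354, -0.2646, 0.1919]
ee_rot: [[1.0, -0.021, 0.009], [-0.021, -1.0, 0.003], [0.009, -0.003, -1.0]]
wrist_force: [0.9, -0.1, 0.7]
gripper_width: 1.001
```

```bash
python3 -c "
from h import *
board('middle_center');go([.607,-.274,.003],-1)"
```

```text
t 11.85 tcp [ 0.5354 -0.2646  0.1919] yaw -1.218823284226075 z [ 0.0094  0.0028 -1.    ] F [ 0.9468 -0.0902  0.6853] w 1.0006343536809892
middle_center 0.82 [ 610.3 -277.2] [ 58.1 124.9] 89.65 bbox 236 292 45 168 [247.7188 223.6642 145.7907]
middle_center 0.24 [614.2 -14. ] [30.7 73. ] 77.47 bbox 0 29 72 145 [159.4847 130.2469  80.5145]
[(array([ 0.6078, -0.2805,  0.0042]), 0.68)]
shift cm [ 6.91  0.88 19.05] twist -0.15 rows 4.057312197548802 t 12.0
```

Request:
{"op": "carry_out", "data": {
  "steps": [
    [[7.2,1.1,12],-0.7],
    [[7.2,1.1,14],-0.7],
    [[7.2,1.1,14],-0.7],
    [[7.2,1.1,17],-0.7],
    [[7.2,1.1,18.5],-0.7],
    [[7.2,1.1,19.1],-0.7],
    [[7.2,1.1,19.1],-0.7],
    [[7.2,1.1,19.1],-0.7]
  ]
}}

```text
time_s: 12.8
tcp_pos: [0.6113, -0.2764, 0.0052]
ee_rot: [[1.0, -0.007, 0.015], [-0.007, -1.0, 0.001], [0.015, -0.001, -1.0]]
wrist_force: [-0.4, -0.2, 0.8]
gripper_width: 1.001
```

Request:
{"op": "carry_out", "data": {
  "steps": [
    [[0,0,0],0],
    [[0,0,0],0],
    [[0,0,0],0],
    [[0,0,0],0],
    [[0,0,0],0],
    [[0,0,0],0],
    [[0,0,0],0]
  ],
  "gripper": -1
}}

```text
time_s: 13.5
tcp_pos: [0.6113, -0.2765, 0.0054]
ee_rot: [[1.0, -0.007, 0.015], [-0.007, -1.0, 0.001], [0.015, -0.001, -1.0]]
wrist_force: [0.5, -0.3, 2.2]
gripper_width: 0.639
```

```bash
python3 -c "
from h import *
st();go(tray(27,0,115),-9.8)"
```

```text
t 13.5 tcp [ 0.6113 -0.2765  0.0054] yaw -0.4073654524974036 z [ 0.0151  0.001  -0.9999] F [ 0.4951 -0.2979  2.1626] w 0.6388983058861687
shift cm [  0.52 -28.1  -10.93] twist 9.39 rows 6.031431306399503 t 13.5
```

Request:
{"op": "carry_out", "data": {
  "steps": [
    [[0,0,0],0],
    [[0,0,0.25],0],
    [[0,0,0.3],0],
    [[0,0,0.3],0]
  ],
  "gripper": 0.6
}}

```text
time_s: 13.9
tcp_pos: [0.6111, -0.2764, 0.0019]
ee_rot: [[1.0, -0.007, 0.014], [-0.007, -1.0, 0.001], [0.014, -0.001, -1.0]]
wrist_force: [-0.3, 0.0, -0.1]
gripper_width: 0.792
```

Request:
{"op": "carry_out", "data": {
  "steps": [
    [[0,0,0],0],
    [[0,0,0],0],
    [[0,0,0],0],
    [[0,0,0],0],
    [[0,0,0],0],
    [[0,0,0],0]
  ],
  "gripper": -1
}}

```text
time_s: 14.5
tcp_pos: [0.611, -0.2765, 0.0018]
ee_rot: [[1.0, -0.007, 0.014], [-0.007, -1.0, 0.001], [0.014, -0.001, -1.0]]
wrist_force: [-0.3, -0.0, -0.5]
gripper_width: 0.64
```

```bash
python3 -c "
from h import *
st();go(tray(27,0,115),-9.8)"
```

```text
t 14.5 tcp [ 0.611  -0.2765  0.0018] yaw -0.41119814645117797 z [ 0.0142  0.0012 -0.9999] F [-0.2859 -0.0268 -0.5309] w 0.6399442453814951
shift cm [  0.54 -28.1  -11.27] twist 9.39 rows 6.056418802811288 t 14.5
```

Request:
{"op": "carry_out", "data": {
  "steps": [
    [[0,0,-5],0],
    [[0,0,-10],0],
    [[0.5,-28.1,-11.3],9.4],
    [[0.5,-28.1,-11.3],9.4],
    [[0.5,-28.1,-11.3],9.4],
    [[0.5,-28.1,-11.3],9.4],
    [[0.5,-28.1,-11.3],9.4],
    [[0.5,-28.1,-11.3],9.4],
    [[0.5,-28.1,-11.3],9.4],
    [[0.5,-28.1,-11.3],9.4],
    [[0.5,-28.1,-11.3],9.4]
  ]
}}

```text
time_s: 15.6
tcp_pos: [0.6161, 0.0035, 0.115]
ee_rot: [[0.985, -0.171, 0.014], [-0.171, -0.985, 0.001], [0.013, -0.003, -1.0]]
wrist_force: [-0.7, -0.8, -0.5]
gripper_width: 0.641
```

```bash
python3 -c "
from h import *
intray();go(tray(28,0,55),-9.8)"
```

```text
t 15.6 tcp [0.6161 0.0035 0.115 ] yaw -9.868706399581537 z [ 0.0136  0.0011 -0.9999] F [-0.6514 -0.8355 -0.4999] w 0.6412814302466978
tray xyz mm 26.48664946748264 -0.9626316983538787 115.04961398405963 F tray -0.4981100956729263 -0.93503794795979 -0.49988047976081496
shift cm [ 0.07 -0.08  6.01] twist -0.07 rows 1.2015274804978722 t 15.6
```

Request:
{"op": "carry_out", "data": {
  "steps": [
    [[0.05,-0.09,3],0],
    [[0.05,-0.09,4.2],0],
    [[0.05,-0.09,4.8],0],
    [[0.05,-0.09,5.4],0],
    [[0.05,-0.09,6],0],
    [[0.05,-0.09,6.5],0],
    [[0.05,-0.09,7],0],
    [[0.05,-0.09,7.3],0],
    [[0.05,-0.09,7.4],0]
  ]
}}

```text
time_s: 16.5
tcp_pos: [0.6194, 0.0041, 0.0421]
ee_rot: [[0.985, -0.17, 0.017], [-0.17, -0.985, 0.0], [0.016, -0.003, -1.0]]
wrist_force: [-1.7, -4.1, 7.1]
gripper_width: 0.639
```

```bash
python3 -c "
from h import *
intray();go(tray(28,0,41),-9.8)"
```

```text
t 16.5 tcp [0.6194 0.0041 0.0421] yaw -9.782032786964328 z [ 0.0167  0.0003 -0.9999] F [-1.684  -4.0515  7.0501] w 0.6388312805687081
tray xyz mm 29.609440198063403 0.23429183019699815 42.085147843764744 F tray -0.9624610770014365 -4.280600829800145 7.050139415149108
shift cm [-0.16  0.02  0.11] twist 0.02 rows 0.03911710563670894 t 16.5
```

Request:
{"op": "carry_out", "data": {
  "steps": [
    [[-0.2,0.02,0.12],0],
    [[-0.4,0.02,0.23],0],
    [[-0.6,0.02,0.35],0],
    [[-0.75,0.02,0.44],0],
    [[-0.85,0.02,0.5],0],
    [[-0.85,0.02,0.5],0]
  ]
}}

```text
time_s: 17.1
tcp_pos: [0.6125, 0.0054, 0.0378]
ee_rot: [[0.985, -0.169, 0.02], [-0.169, -0.986, 0.0], [0.02, -0.004, -1.0]]
wrist_force: [0.7, -3.4, 5.6]
gripper_width: 0.638
```

```bash
python3 -c "
from h import *
intray()"
```

```text
t 17.1 tcp [0.6125 0.0054 0.0378] yaw -9.724212650807061 z [ 0.0202  0.0003 -0.9998] F [ 0.744  -3.3715  5.5728] w 0.638363053937431
tray xyz mm 22.607571943361034 0.27579528167862366 37.83840985798394 F tray 1.3124806959907123 -3.1933958022871947 5.572768646312593
```

Request:
{"op": "carry_out", "data": {
  "steps": [
    [[-0.15,0.02,0.09],0],
    [[-0.25,0.02,0.15],0],
    [[-0.25,0.02,0.15],0]
  ]
}}

```text
time_s: 17.4
tcp_pos: [0.6123, 0.0054, 0.0376]
ee_rot: [[0.986, -0.168, 0.025], [-0.168, -0.986, 0.0], [0.025, -0.004, -1.0]]
wrist_force: [2.4, -4.7, 5.9]
gripper_width: 0.639
```

```bash
python3 -c "
from h import *
intray()"
```

```text
t 17.4 tcp [0.6123 0.0054 0.0376] yaw -9.652491301009258 z [ 0.0251  0.0001 -0.9997] F [ 2.4392 -4.6735  5.9266] w 0.6386690352753203
tray xyz mm 22.353684784757437 0.28408661533121127 37.580325291585126 F tray 3.206195714856906 -4.184528032747598 5.926630063054456
```

Request:
{"op": "carry_out", "data": {
  "steps": [
    [[0,0,0],0],
    [[0,0,0],0],
    [[0,0,0],0],
    [[0,0,0],0],
    [[0,0,-3],0],
    [[0,0,-8],0],
    [[0,0,-13],0],
    [[-5,0,-17],0],
    [[-5,0,-17],0]
  ],
  "gripper": 1
}}

```text
time_s: 18.3
tcp_pos: [0.558, 0.0145, 0.2103]
ee_rot: [[0.985, -0.167, 0.031], [-0.167, -0.986, 0.002], [0.03, -0.007, -1.0]]
wrist_force: [0.4, -0.1, 0.4]
gripper_width: 1.002
```

```bash
cat >> h.py <<'E'
def chk(n,Ln,k,name):
    # board k (0,1,2): foot offset -28k; predicted upper-face corners; overlay on crop
    c=r.calibration('wrist');a=r.capture('wrist');k2=1.5;b=cv2.resize(a,(768,576),interpolation=cv2.INTER_CUBIC)
    for kk,ll,col in [(0,150,(255,0,0)),(1,125,(0,160,0)),(2,100,(0,0,255))][:k+1]:
        q=[proj('wrist',tray(s*.866-7-28*kk,w,6+s*.5+12.1),c)*k2+.25 for s,w in [(0,28),(ll,28),(ll,-28),(0,-28)]]
        cv2.polylines(b,[np.round(q).astype(np.int32)],True,col,1);print(kk,np.round(np.array(q),1).tolist())
    save(name,b)
E
python3 -c "
from h import *
intray();chk('middle_center',125,1,'m1');go([.34,-.235,.2],-9)"
```

```text
t 18.3 tcp [0.558  0.0145 0.2103] yaw -9.619193927288817 z [ 0.0309  0.0023 -0.9995] F [ 0.406  -0.1235  0.3786] w 1.0019769059491404
tray xyz mm -32.67422469588675 -0.15139501952531703 210.33238991837294 F tray 0.4211406566694823 -0.051838260829052275 0.3785803143437671
0 [[345.8, 237.7], [331.4, 12.7], [434.9, 13.1], [419.6, 238.1]]
1 [[346.3, 273.9], [335.4, 113.4], [430.2, 113.9], [418.8, 274.4]]
shift cm [-17.27  28.22   0.3 ] twist -0.61 rows 6.61785785586171 t 18.35
```

View pics/m1.png

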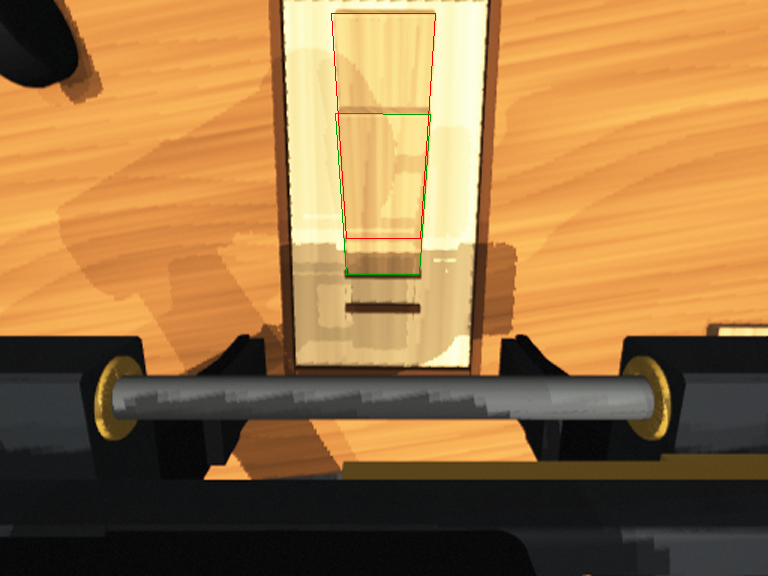

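Both overlays match the boards: the middle board's top is at row 113 and its foot at row 274, just on cleat 2. Next is the short board.

Request:
{"op": "carry_out", "data": {
  "steps": [
    [[-17.3,29,0.5],-0.6],
    [[-17.3,29,0.5],-0.6],
    [[-17.3,29,0.5],-0.6],
    [[-17.3,29,0.5],-0.6],
    [[-17.3,29,0.5],-0.6],
    [[-17.3,29,0.5],-0.6],
    [[-17.3,29,0.5],-0.6],
    [[-17.3,29,0.5],-0.6],
    [[-17.3,29,0.5],-0.6],
    [[-17.3,29,0.5],-0.6],
    [[-17.3,29,0.5],-0.6]
  ]
}}

```text
time_s: 19.45
tcp_pos: [0.3392, -0.242, 0.1975]
ee_rot: [[0.988, -0.155, 0.029], [-0.155, -0.988, 0.003], [0.028, -0.007, -1.0]]
wrist_force: [-0.4, 0.1, 0.1]
gripper_width: 0.998
```

```bash
python3 -c "
from h import *
board('short_center');go([.4115,-.2605,.002],-9.3)"
```

```text
t 19.45 tcp [ 0.3392 -0.242   0.1975] yaw -8.903179824822836 z [ 0.0292  0.0026 -0.9996] F [-0.4327  0.1077  0.0989] w 0.9982628161666862
short_center 0.63 [ 414.3 -261.6] [ 56.1 100.6] 80.34 bbox 236 289 61 158 [251.9634 233.0292 156.0597]
[(array([ 0.4112, -0.2572,  0.007 ]), 0.6)]
shift cm [ 6.88  0.84 19.77] twist 0.39 rows 4.190448683187912 t 19.6
```

Request:
{"op": "carry_out", "data": {
  "steps": [
    [[7.1,0.87,12],0.7],
    [[7.1,0.87,14],0.7],
    [[7.1,0.87,14],0.7],
    [[7.1,0.87,17],0.7],
    [[7.1,0.87,18.5],0.7],
    [[7.1,0.87,19.6],0.7],
    [[7.1,0.87,19.8],0.7],
    [[7.1,0.87,19.8],0.7],
    [[7.1,0.87,19.8],0.7]
  ]
}}

```text
time_s: 20.5
tcp_pos: [0.4145, -0.2613, 0.0029]
ee_rot: [[0.986, -0.166, 0.032], [-0.166, -0.986, 0.002], [0.031, -0.007, -0.999]]
wrist_force: [-0.7, 0.3, -0.4]
gripper_width: 1.001
```

```bash
python3 -c "
from h import *
st()"
```

```text
t 20.5 tcp [ 0.4145 -0.2613  0.0029] yaw -9.588051123463135 z [ 0.032   0.0017 -0.9995] F [-0.6844  0.2737 -0.4017] w 1.000613722244142
```

Request:
{"op": "carry_out", "data": {
  "steps": [
    [[0,0,0],0],
    [[0,0,0],0],
    [[0,0,0],0],
    [[0,0,0],0],
    [[0,0,0],0],
    [[0,0,0],0],
    [[0,0,0],0]
  ],
  "gripper": -1
}}

```text
time_s: 21.2
tcp_pos: [0.4145, -0.2613, 0.003]
ee_rot: [[0.986, -0.166, 0.032], [-0.166, -0.986, 0.002], [0.031, -0.007, -0.999]]
wrist_force: [-0.4, 0.2, 2.1]
gripper_width: 0.64
```

```bash
python3 -c "
from h import *
st();go(tray(-11,0,115),-9.8)"
```

```text
t 21.2 tcp [ 0.4145 -0.2613  0.003 ] yaw -9.587835782348664 z [ 0.032   0.0017 -0.9995] F [-0.3794  0.1671  2.0762] w 0.6399462916749503
shift cm [ 12.07 -29.66 -10.62] twist 0.21 rows 6.746697262963411 t 21.2
```

Request:
{"op": "carry_out", "data": {
  "steps": [
    [[0,0,-5],0],
    [[0,0,-10],0],
    [[12.1,-29.7,-10.6],0.2],
    [[12.1,-29.7,-10.6],0.2],
    [[12.1,-29.7,-10.6],0.2],
    [[12.1,-29.7,-10.6],0.2],
    [[12.1,-29.7,-10.6],0.2],
    [[12.1,-29.7,-10.6],0.2],
    [[12.1,-29.7,-10.6],0.2],
    [[12.1,-29.7,-10.6],0.2],
    [[12.1,-29.7,-10.6],0.2],
    [[12.1,-29.7,-10.6],0.2]
  ]
}}

```text
time_s: 22.4
tcp_pos: [0.5786, 0.0101, 0.1144]
ee_rot: [[0.985, -0.171, 0.03], [-0.171, -0.985, 0.001], [0.03, -0.007, -1.0]]
wrist_force: [0.0, 0.2, -0.8]
gripper_width: 0.642
```

```bash
python3 -c "
from h import *
intray();go(tray(-11,0,36),-9.75)"
```

```text
t 22.4 tcp [0.5786 0.0101 0.1144] yaw -9.867847444569046 z [ 0.0303  0.0014 -0.9995] F [ 0.0477  0.174  -0.8289] w 0.6417869185667371
tray xyz mm -11.589156104617691 -0.9193712131880488 114.41332342512796 F tray 0.0171134658377229 0.17959782121015527 -0.8288675948498445
shift cm [-0.17 -0.04  7.84] twist -0.12 rows 1.5684185717735146 t 22.4
```

Request:
{"op": "carry_out", "data": {
  "steps": [
    [[-0.15,-0.05,3],-0.1],
    [[-0.15,-0.05,4.8],-0.1],
    [[-0.15,-0.05,5.5],-0.1],
    [[-0.15,-0.05,6.1],-0.1],
    [[-0.15,-0.05,6.7],-0.1],
    [[-0.15,-0.05,7.2],-0.1],
    [[-0.15,-0.05,7.6],-0.1],
    [[-0.15,-0.05,7.8],-0.1],
    [[-0.15,-0.05,7.85],-0.1]
  ]
}}

```text
time_s: 23.3
tcp_pos: [0.5802, 0.0107, 0.0365]
ee_rot: [[0.985, -0.17, 0.032], [-0.17, -0.985, 0.002], [0.031, -0.007, -0.999]]
wrist_force: [-2.9, -1.7, 6.3]
gripper_width: 0.639
```

```bash
python3 -c "
from h import *
intray();go(tray(-17,0,32.6),-9.75)"
```

```text
t 23.3 tcp [0.5802 0.0107 0.0365] yaw -9.789599205782432 z [ 0.0317  0.0015 -0.9995] F [-2.9391 -1.723   6.3369] w 0.638948437817594
tray xyz mm -10.173648935969041 -0.0326899623327891 36.547650519845696 F tray -2.599131352503771 -2.202542855431706 6.3368725313240315
shift cm [-0.69 -0.    0.37] twist -0.04 rows 0.15770709283031273 t 23.3
```

Request:
{"op": "carry_out", "data": {
  "steps": [
    [[-0.2,0,0.11],0],
    [[-0.4,0,0.22],0],
    [[-0.6,0,0.33],0],
    [[-0.75,0,0.42],0],
    [[-0.9,0,0.5],0],
    [[-0.9,0,0.5],0]
  ]
}}

```text
time_s: 23.9
tcp_pos: [0.5744, 0.0125, 0.0329]
ee_rot: [[0.985, -0.168, 0.038], [-0.168, -0.986, 0.002], [0.037, -0.008, -0.999]]
wrist_force: [2.6, -4.1, 6.9]
gripper_width: 0.64
```

Request:
{"op": "carry_out", "data": {
  "steps": [
    [[-0.1,0,0.06],0],
    [[-0.2,0,0.12],0],
    [[-0.2,0,0.12],0]
  ]
}}

```text
time_s: 24.2
tcp_pos: [0.5744, 0.0126, 0.0329]
ee_rot: [[0.985, -0.167, 0.043], [-0.167, -0.986, 0.002], [0.042, -0.009, -0.999]]
wrist_force: [1.5, -6.1, 6.1]
gripper_width: 0.644
```

```bash
python3 -c "
from h import *
intray()"
```

```text
t 24.2 tcp [0.5744 0.0126 0.0329] yaw -9.613815769713748 z [ 0.0425  0.0018 -0.9991] F [ 1.5413 -6.1456  6.1159] w 0.6440980200519634
tray xyz mm -16.193423160176806 0.8073790583297472 32.86276516227885 F tray 2.574720614468306 -5.78905336590464 6.115926721731149
```

Request:
{"op": "carry_out", "data": {
  "steps": [
    [[0,0,0],0],
    [[0,0,0],0],
    [[0,0,0],0],
    [[0,0,0],0],
    [[0,0,-3],0],
    [[0,0,-8],0],
    [[0,0,-13],0],
    [[-4,0,-18],0],
    [[-4,0,-18],0]
  ],
  "gripper": 1
}}

```text
time_s: 25.1
tcp_pos: [0.5274, 0.0196, 0.2156]
ee_rot: [[0.985, -0.166, 0.05], [-0.166, -0.986, 0.004], [0.048, -0.012, -0.999]]
wrist_force: [0.7, -0.1, -0.5]
gripper_width: 1.0
```

```bash
python3 -c "
from h import *
intray();chk('short_center',100,2,'s1')"
```

```text
t 25.1 tcp [0.5274 0.0196 0.2156] yaw -9.577476633440543 z [ 0.0498  0.0043 -0.9988] F [ 0.7327 -0.0751 -0.4824] w 1.0000898636449622
tray xyz mm -63.687760090412034 -0.38706316164572624 215.63972766237893 F tray 0.7346374826692419 0.05199982906409381 -0.4823994914342288
0 [[347.3, 200.6], [333.4, -39.9], [436.1, -39.8], [421.1, 201.1]]
1 [[347.6, 237.6], [337.1, 64.4], [431.5, 64.8], [420.2, 238.1]]
2 [[347.9, 273.4], [340.2, 153.2], [427.5, 153.7], [419.4, 274.0]]
```

View pics/s1.png

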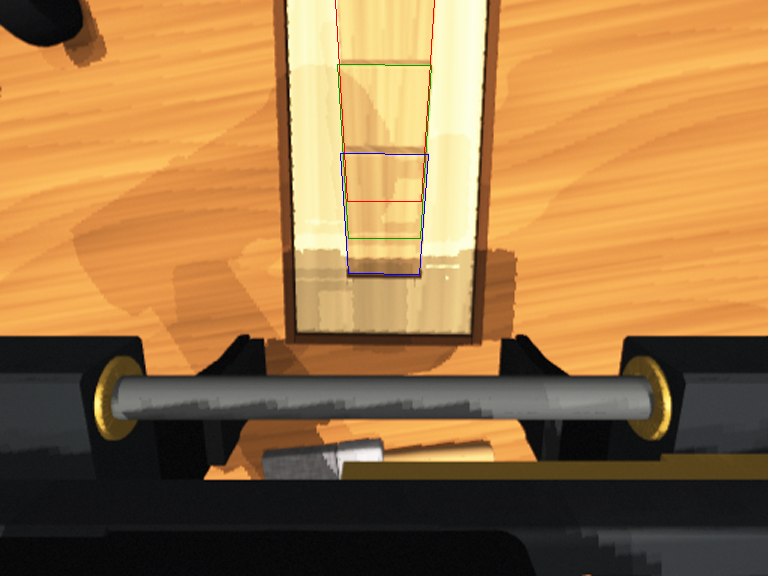

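```bash
python3 -c "
from h import *
a=r.capture('scene');c=r.calibration('scene');k=5;x0,y0=205,165
b=cv2.resize(a[y0:y0+110,x0:x0+110],None,fx=k,fy=k,interpolation=cv2.INTER_CUBIC);b0=b.copy()
for kk,ll,col in [(0,150,(255,0,0)),(1,125,(0,160,0)),(2,100,(0,0,255))]:
  q=[(proj('scene',tray(s*.866-7-28*kk,w,6+s*.5+12.1),c)-[x0,y0])*k+2 for s,w in [(0,28),(ll,28),(ll,-28),(0,-28)]]
  cv2.polylines(b,[np.round(q).astype(np.int32)],True,col,1)
save('sc2',cv2.resize(np.hstack([b0,b]),(800,400)))"
```

```text
(no output)
```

View pics/sc2.png

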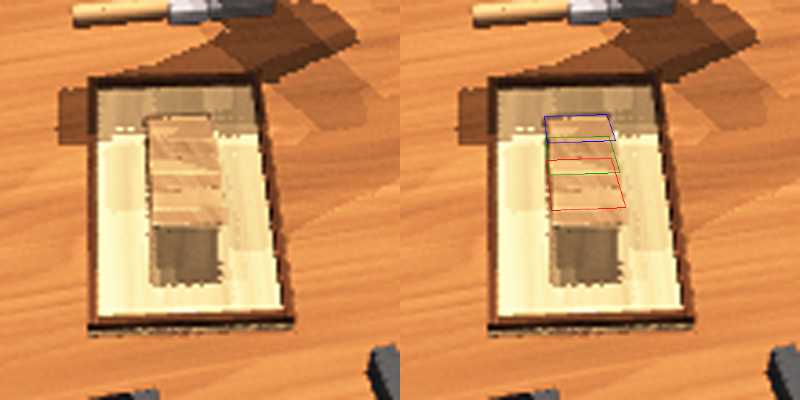

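The scene view agrees. The three shingled upper faces sit on the predicted outlines and the end edges are parallel to the tray. The gripper is clear and open, so I'm handing in.

```bash
python3 -c "
from h import *
st();print(r.finish_job())"
```

```text
t 25.2 tcp [0.5271 0.0195 0.213 ] yaw -9.56316002338667 z [ 0.0466  0.0037 -0.9989] F [-0.0434  0.0744 -0.686 ] w 1.0049321005720704
the job is handed in; nothing more can be done
None
```

All three boards are in the drying tray as a shingled row, and I handed the job in at 25.2 s of the 67 s allowed. The order was long, then middle, then short. I lowered each onto the slope so it tipped to 30° in the grip, then slid it down until its foot stopped against its own cleat. The arm never went to the blue look-alike or the other things on the bench.

- **Position:** The final wrist and scene pictures put all three boards on their predicted outlines, within about 1–2 mm by eye. The long board sat about 1 mm to one side of the measured centre line. I let go of the short board about 0.8 mm to the other side.
- **Forces:** The readings I took peaked at about 9 N at the wrist. The gripper was open and clear at hand-in.
- **Disagreements:** The plank's top edge put the rest line about 1.7 mm off the position the cleats gave. The boards stopped close to the cleat-based position, which was the one I used.
- **Tool tilt:** The tool had leaned about 3° by the end from pressing on the boards, with no visible effect on where they lay.
- **Not measured:** I did not directly measure the contact of each foot with the tray floor. I inferred it from the stop positions and the matching outlines.

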